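# Hold the due test cell in the opacity meter's light beam

## Task

Check the smoke opacity meter with the test cell that is due: the cell of the same colour as the disc lying in the meter's gap, right below the light beam. Grip that cell by its two frosted faces only, never touching its clear faces, and hold it upright between lamp and receiver, clear faces square to the beam and the beam passing through the ring-marked windows, without anything touching the meter. Finish while holding it still there in the gripper, and leave the other cell, the clamps and the carton where they are.

Things in the scene. Friction and masses are not known exactly. Their poses are not given: they have to be found in the camera images.
- amber_mid (a point): centre of the amber test cell, a loose upright block 30 x 30 x 70 mm, about 130 g, on a fixed round rubber pad 72 mm across, 6 mm high. z up. Clear amber faces look along +x and -x; frosted whitish faces (3 mm layers, seen as white strips on the top's edges) along +y and -y. A ring-marked window, 20 mm across, on each clear face is centred 15 mm below this point. Same after a half turn.
- green_mid (a point): centre of the green test cell, a loose upright block 30 x 30 x 70 mm, about 130 g, on a fixed round rubber pad 72 mm across, 6 mm high. z up. Clear green faces look along +x and -x; frosted whitish faces (3 mm layers, seen as white strips on the top's edges) along +y and -y. A ring-marked window, 20 mm across, on each clear face is centred 15 mm below this point. Same after a half turn.
- beam (a point): middle of the fixed opacity meter's level light beam, 80 mm above the bench. y along the beam from lamp to receiver, z up. Base plate 110 mm (x) by 280 mm (y -115 to +165), 18 mm thick; two grey heads 60 mm wide (x), from y 45 to 108 mm on either side, noses included, tops 112 mm above the bench; the 90 mm gap between is open above and to +x and -x.
- amber_disc: amber colour disc, 38 mm across, 4 mm thick, fixed on the meter's base plate; origin at its underside's centre. Lies either in the gap straight below the light beam (then the amber cell is due) or at the plate's end beyond the receiver, 138 mm from the beam's middle (spare).
- green_disc: green colour disc, 38 mm across, 4 mm thick, fixed on the meter's base plate; origin at its underside's centre. Lies either in the gap straight below the light beam (then the green cell is due) or at the plate's end beyond the receiver, 138 mm from the beam's middle (spare).
- clamp_a: bystander: loose steel band clamp lying on the bench, ring 62 mm across with a 10 mm screw housing, 14 mm high; origin at the ring's centre, underside
- clamp_b: bystander: loose steel band clamp lying on the bench, ring 54 mm across with a 10 mm screw housing, 14 mm high; origin at the ring's centre, underside
- carton: bystander: small cardboard carton 60 x 70 x 65 mm; origin at the centre of its underside
Not all that is in view belongs to the job. Leave any blue, pink or red look-alike of the part that bears green_mid alone.

How it is judged:
On the way:
1. the due cell is lifted off its pad in the gripper (((horizontal distance between amber_disc and beam below 0.03 m and height (world z) of amber_mid above 0.06 m and contact force between amber_cell and the fingers above 0.5 N) or (horizontal distance between green_disc and beam below 0.03 m and height (world z) of green_mid above 0.06 m and contact force between green_cell and the fingers above 0.5 N))), for 0.2 s.
At the end, for the whole second after the job is handed in: Due cell held still by the fingers (over 1 N), clear of the meter; beam within 8 mm sideways and 9 mm vertically of the window centre, faces square within 0.2 rad, upright within 0.17 rad, cell centre within 25 mm of the gap's middle along the beam; other cell within 15 mm of its start (((horizontal distance between amber_disc and beam below 0.03 m and contact force between amber_cell and the fingers above 1 N and x of beam in the frame of amber_mid between -0.025 and 0.025 m and y of beam in the frame of amber_mid between -0.008 and 0.008 m and z of beam in the frame of amber_mid between -0.024 and -0.006 m and angle between the x axis of amber_mid and the y axis of beam, either way round below 0.2 rad and angle between amber_mid's own z axis and vertical below 0.17 rad and linear speed of amber_cell below 0.02 m/s and contact force between amber_cell and meter below 0.05 N and distance of green_mid from where it was at the start of the episode below 0.015 m) or (horizontal distance between green_disc and beam below 0.03 m and contact force between green_cell and the fingers above 1 N and x of beam in the frame of green_mid between -0.025 and 0.025 m and y of beam in the frame of green_mid between -0.008 and 0.008 m and z of beam in the frame of green_mid between -0.024 and -0.006 m and angle between the x axis of green_mid and the y axis of beam, either way round below 0.2 rad and angle between green_mid's own z axis and vertical below 0.17 rad and linear speed of green_cell below 0.02 m/s and contact force between green_cell and meter below 0.05 N and distance of amber_mid from where it was at the start of the episode below 0.015 m))); the arm keeps its last pose, push and grip.
It fails at once if the fingers touch a clear face (or any part but the frosted layers) of a cell (contact force between any of amber_cell_c0, green_cell_c0 and the fingers above 0.5 N).
It fails at once if the meter is touched (contact force between meter and anything else above 1 N).
It fails at once if the cell that is not due is shifted ((horizontal distance between amber_disc and beam below 0.03 m and distance of green_mid from where it was at the start of the episode above 0.015 m) or (horizontal distance between green_disc and beam below 0.03 m and distance of amber_mid from where it was at the start of the episode above 0.015 m)).
It fails at once if a clamp or the carton is shifted by more than 20 mm (distance of any of clamp_a, clamp_b, carton from where it was at the start of the episode above 0.02 m).
It also fails if it takes over 38 s, if anything falls off the work surface, if the arm or the gripper's body presses on something with over 40 N, if the wrist force passes 120 N, or if a joint passes its speed limit or range.

## Robot

A 6-joint arm with a two-finger parallel gripper is mounted at the origin on the work surface. World frame = base frame: x ahead of the robot, y to its left, z up, the work surface at z = 0. Lengths are in m, angles in rad, forces in N, time in s.
With the tool pointing down it reaches from about 0.35 to 0.975 m from the base axis. Payload 4.9 kg.
Tool frame: the origin (TCP) lies at the centre of the arm's flange, where the gripper is bolted on; the fingertips stand 173 mm ahead of it and the grasp point (between the pads) lies 155 mm ahead of it (ctrl.finger_overhang is the distance from the TCP to the fingertips, in m); z points along the fingers, y is the direction in which the jaws open and shut (so a half turn about z gives the same grasp; the last joint's range is limited). The gripper opens to 85 mm and grips with 20 to 120 N. Pads are 22 mm wide; open, the fingers measure 114 mm over their backs; the gripper's body (76 mm by 85 mm) begins 54 mm behind the grasp point. The pads swing forward as they close: fully open they stand 13 mm farther back than shut.
Start: joints at [1.204, 0.053, 1.613, -0, 1.476, -0.119], TCP at [0.153, 0.606, 0.405] pointing down, gripper open.
Joint ranges: [-3.01, 3.01], [-1.01, 2.22], [0.06, 2.58], [-1.02, 4.17], [0.09, 2.62], [-3.14, 3.14]. Speed limits (rad/s): [2.57, 2.57, 3.14, 3.14, 3.14, 3.14].

## Interface

Orientations are given as a rotation vector (axis times angle).
In Python, from station import ctrl, eyes, spotter gives the robot as it stands.
- The arm moves only by the shell command python3 -m crank 'ROWS' [FORCE]. ROWS is JSON, a list of rows, each a list of 7 numbers: the turn, a rotation vector about the tool's x, y, z in rad, then the shift along the tool's x, y, z in mm, then the closure, from -1 (fully open) to 1 (shut). A call has 1 to 8 rows; each row shifts and turns the pose as measured when the row begins, along the tool's axes as they then stand; what a row does not reach is not made up. A row lasts 1/12 s, in which the tool goes at most 41.7 mm and 7.16 degrees, less where a joint would pass 70% of its speed; a pose out of reach is approached as far as the arm can. A call is refused whole if a number of a shift passes 41.7 or a number of a turn 0.125, either way. A call with a gripper value outside its range is refused whole. The fingers move at their own pace and stop on an object; FORCE is the grip in N (left out, the last holds). Time passes only in rows, so rows that do not move let the fingers close. It gives the time, the measured TCP pose, the force and the opening at its end, in the units of the state.
- ctrl.get_obs(): the state, without advancing time (a new reading comes with each control period).
- eyes.get_image(name): name is "side" or "top"; returns a dict with "image" (480x640x3 uint8, red, green, blue), "vertical_fov" (degrees; the focal length in pixels is half the picture's height over the tangent of half this angle, whatever the lens; pixels are square), "cx", "cy" (the principal point, pixels), "rvec" (rotation vector, rad) and "tvec" (3), from world to camera coordinates, as OpenCV has them. Camera axes: x right, y down, z forward; pixel columns grow to the right and rows downward; lengths in m; the calibration is good to about 2 mm. A picture is of the moment at which its call begins. There is no depth.
- ctrl.finish_job(): hands the job in, once; it reports no verdict.
Trained networks look in a picture, given as the dict that the camera call returned (one of the last four; its "shot" number tells which), for a name from the list of things; names that differ only in an ending like _2 or _b are one class to them, and where a whole thing is asked for, a point or a joint stands for the part that bears it (a point fixed in the world has none). Each returns a list of dicts, best first, with "confidence" (0 to 1); they miss things now and then, are a little off and sometimes report something else, mostly with a low value. They report only what shows in the picture. A call takes as long as a camera call. They do not tell look-alikes from the thing itself.
- spotter.look_for(query, picture): "centre" ([x, y, z] in m, in world coordinates, good to about 4 mm: the middle of the surface that is visible of it).
- spotter.outline_of(query, picture): "region" (480x640 bool, what is visible of it).
- spotter.mark_of(query, picture): "centre" ([x, y, z] in m, in world coordinates, good to about 4 mm: a listed point, or the origin of a listed thing).
The state is a dict: "t": time; "q": joint angles; "dq": joint speeds; "effort": joint torques, N m; "tool_pos": TCP position; "tool_rot": TCP orientation; "contact_force": force on the tool from outside, world axes, zero at the start; "wrist_torque": the same for the moment, N m; "opening": finger opening in m.
Only numpy, scipy, OpenCV 4.12 (cv2) and the standard library are available. Lean on these libraries where they do the work, as an engineer would, in place of code of your own. Each camera call takes 0.05 s, during which the arm holds its last target.

## Working session

There is one attempt and no reset: what is moved stays moved. The work goes in short steps, Python scripts to look and compute and a shell command to move; the robot and the scene stay as the last step left them, time stands still between calls to the robot, and variables do not carry over. Pictures are saved under pics/ and viewed, and the job is handed in when it is done.

```bash
mkdir -p pics; ls; python3 - <<'E'
from station import ctrl, eyes, spotter
import cv2
print(ctrl.get_obs())
for n in ("side","top"):
    p=eyes.get_image(n)
    cv2.imwrite(f"pics/{n}0.png",p["image"][:,:,::-1])
    print(n,{k:v for k,v in p.items() if k!="image"})
    for q in ("amber_mid","green_mid","beam","amber_disc","green_disc","clamp_a","clamp_b","carton"):
        print(q,[(r["centre"],round(r["confidence"],2)) for r in spotter.mark_of(q,p)][:4])
E
```

```text
pics
{'t': 0.0, 'q': array([ 1.20397453e+00,  5.33474330e-02,  1.61429376e+00,  1.71896182e-05,
        1.47600302e+00, -1.18992337e-01]), 'dq': array([-1.23949339e-04, -2.57137158e-04,  8.70256970e-05, -6.22578014e-04,
        3.47592575e-04,  8.82835321e-04]), 'effort': array([ 3.70554540e-05, -3.93698466e+01, -3.70163906e+01, -2.08922388e-04,
        7.23955629e-03,  3.35818413e-05]), 'tool_pos': array([0.15320825, 0.6056521 , 0.40346864]), 'tool_rot': array([-0.38823345, -3.11699613,  0.00312101]), 'contact_force': array([-0.35522533, -0.76843957, -0.79525141]), 'wrist_torque': array([ 0.00677704, -0.01568016,  0.03462962]), 'opening': 0.08541391611661485}
side {'vertical_fov': 54.82259705602404, 'cx': 321.9374475011851, 'cy': 243.2474703102276, 'rvec': array([ 0.5479552 , -2.68930357,  1.19459419]), 'tvec': array([0.49333867, 0.20420128, 0.73971222]), 'shot': 1}
amber_mid [([0.6097, -0.2816, 0.0375], 0.83), ([0.4791, -0.3637, 0.0006], 0.23)]
green_mid [([0.3707, -0.1328, 0.034], 0.96), ([0.4517, -0.2097, 0.0446], 0.85), ([0.4805, -0.1172, 0.035], 0.7), ([0.3588, -0.2121, 0.0324]
[... 449 characters left out ...]
0.0710081888396, 'rvec': array([ 2.13808853, -2.1247287 ,  0.14711787]), 'tvec': array([-0.01916812,  0.55775753,  1.27353865]), 'shot': 2}
amber_mid [([0.6096, -0.2846, 0.0426], 0.64)]
green_mid [([0.452, -0.2071, 0.0366], 0.8), ([0.357, -0.2109, 0.0323], 0.56), ([0.3713, -0.1344, 0.0345], 0.53), ([0.4822, -0.1194, 0.035], 0.47)]
beam [([0.5972, 0.1002, 0.0779], 0.84)]
amber_disc [([0.4826, -0.3668, 0.0025], 0.5), ([0.6004, 0.2364, 0.0197], 0.49)]
green_disc [([0.5999, 0.0975, 0.0235], 0.62)]
clamp_a [([0.4822, -0.3665, 0.0019], 0.76), ([0.4213, -0.0081, -0.0035], 0.46)]
clamp_b [([0.4822, -0.3665, 0.0019], 0.76), ([0.4213, -0.0081, -0.0035], 0.46)]
carton [([0.7358, -0.1198, 0.0062], 0.6)]
```

View pics/side0.png

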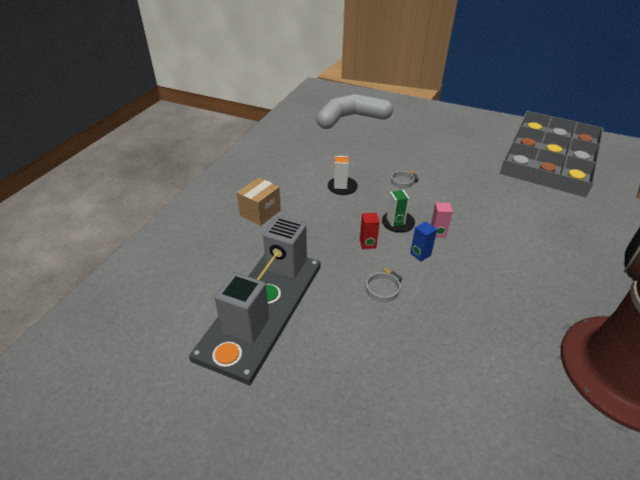

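View pics/top0.png

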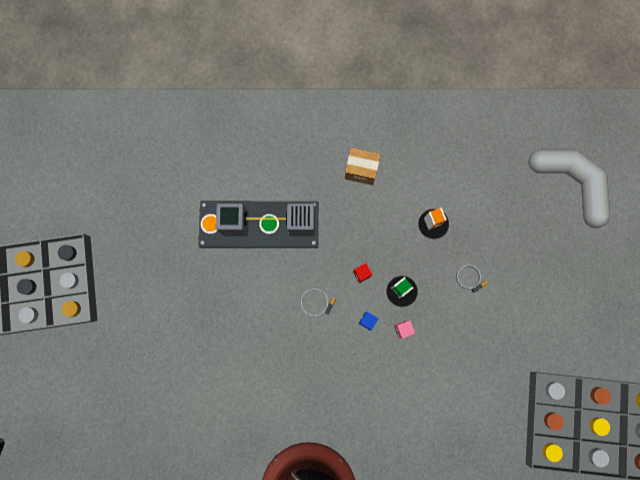

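```bash
cat > h.py <<'E'
import numpy as np, cv2
def proj(p,X):
    f=240/np.tan(np.radians(p["vertical_fov"])/2)
    K=np.array([[f,0,p["cx"]],[0,f,p["cy"]],[0,0,1]])
    return cv2.projectPoints(np.array(X,float).reshape(-1,3),p["rvec"],p["tvec"],K,None)[0].reshape(-1,2)
def back(p,uv,z):
    f=240/np.tan(np.radians(p["vertical_fov"])/2)
    R=cv2.Rodrigues(p["rvec"])[0]; c=-R.T@p["tvec"]
    d=R.T@np.array([(uv[0]-p["cx"])/f,(uv[1]-p["cy"])/f,1])
    return c+d*(z-c[2])/d[2]
E
python3 - <<'E'
from station import eyes
from h import *
p=eyes.get_image("top"); im=p["image"]
np.save("top.npy",p,allow_pickle=True)
print(proj(p,[[.452,-.2071,.07],[.371,-.134,.07],[.48,-.118,.07],[.358,-.211,.07],[.6,.098,.02]]))
u,v=proj(p,[[.43,-.16,.07]])[0].astype(int)
c=im[v-85:v+85,u-90:u+90]
cv2.imwrite("pics/crop1.png",cv2.resize(c,None,fx=4,fy=3.5,interpolation=cv2.INTER_CUBIC)[:,:,::-1]); print(u,v)
E
```

```text
[[402.68719892 286.02340842]
 [369.74257161 322.86736629]
 [362.18265514 273.13475115]
 [405.15348636 329.15557051]
 [268.29463886 223.63330041]]
381 295
```

View crop.

View pics/crop1.png

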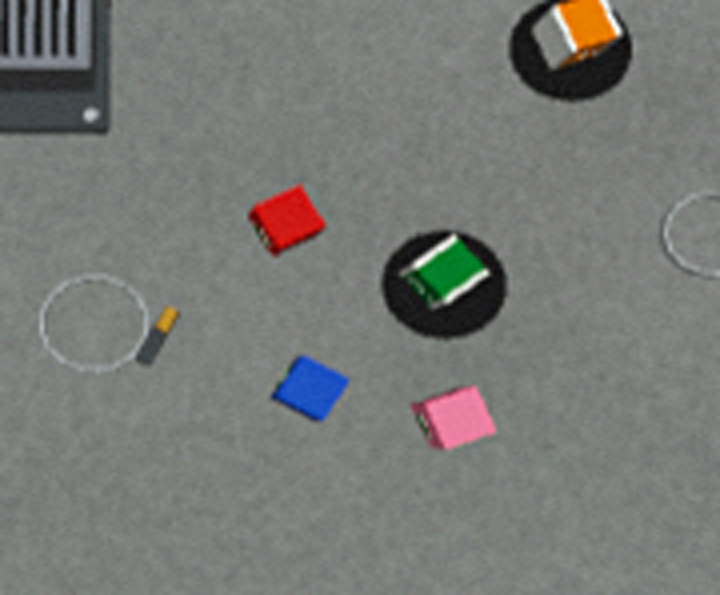

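Candidates in the top view are green (402,287), red (363,272), blue (369,321) and pink (405,329). The disc in the gap at (269,224) is green. The green block stands on the black pad and has white frosted strips, so it's the due cell. Next I'll measure its exact pose and the meter's.

```bash
python3 - <<'E'
from station import eyes,spotter
from h import *
from scipy.optimize import minimize
P={n:eyes.get_image(n) for n in("top","side")}
M={}
for n,p in P.items():
    g=np.array([.452,-.208,.04])
    c=[r for r in spotter.outline_of("green_mid",p)]
    uv=proj(p,[g])[0]
    for r in c:
        ys,xs=np.nonzero(r["region"]); d=np.hypot(xs.mean()-uv[0],ys.mean()-uv[1])
        print(n,round(r["confidence"],2),len(xs),round(d,1))
        if d<8: M[n]=r["region"]
    for q,z in(("green_disc",.022),("amber_disc",.022)):
        for r in spotter.outline_of(q,p)[:2]:
            ys,xs=np.nonzero(r["region"]); print(n,q,round(r["confidence"],2),xs.mean(),ys.mean(),len(xs),back(p,(xs.mean(),ys.mean()),z).round(4))
def box(x,y,a):
    c,s=np.cos(a),np.sin(a)
    return [[x+c*i-s*j,y+s*i+c*j,z] for i in(-.015,.015) for j in(-.015,.015) for z in(.006,.076)]
def sil(p,th,S=4):
    m=np.zeros((480*S,640*S),np.uint8)
    h=cv2.convexHull(((proj(p,box(*th))+.5)*S).astype(np.int32)); cv2.fillConvexPoly(m,h,1)
    return cv2.resize(m.astype(np.float32),(640,480),interpolation=cv2.INTER_AREA)
for use in (["top"],["side"],["top","side"]):
    use=[u for u in use if u in M]
    if not use: continue
    def cost(t):
        return sum(np.abs(sil(P[n],(t[0]/100,t[1]/100,t[2]))-M[n]).sum()/M[n].sum() for n in use)
    best=min((minimize(cost,[45.2,-20.8,a0],method="Nelder-Mead",options=dict(initial_simplex=[[45.2,-20.8,a0],[45.8,-20.8,a0],[45.2,-20.2,a0],[45.2,-20.8,a0+.2]])) for a0 in(-1.2,-.9,-.6)),key=lambda r:r.fun)
    print(use,best.x,best.fun)
np.save("best.npy",best.x)
for n,p in P.items():
    im=p["image"][:,:,::-1].copy(); x=best.x
    u,v=proj(p,[[x[0]/100,x[1]/100,.04]])[0].astype(int)
    o=np.array([u-40,v-30]); S=8
    c=cv2.resize(im[v-30:v+30,u-40:u+40],None,fx=S,fy=S,interpolation=cv2.INTER_CUBIC)
    pts=proj(p,box(x[0]/100,x[1]/100,x[2]))
    for q,col in zip(pts,[(0,0,255),(0,255,255)]*4): cv2.circle(c,tuple(((q-o+.5)*S).astype(int)),3,col,-1)
    cv2.imwrite(f"pics/fit_{n}.png",c)
p=P["top"]; im=p["image"][:,:,::-1]
cv2.imwrite("pics/meter.png",cv2.resize(im[190:255,190:330],None,fx=5.5,fy=5.5,interpolation=cv2.INTER_CUBIC))
E
```

```text
top 0.68 225 47.4
top 0.67 223 1.4
top 0.49 282 42.4
top green_disc 0.73 268.5844155844156 224.56493506493507 154 [0.5974 0.0971 0.022 ]
top green_disc 0.41 434.641638225256 218.50170648464163 293 [ 0.6134 -0.29    0.022 ]
top amber_disc 0.63 209.14207650273224 223.60655737704917 183 [0.5991 0.2366 0.022 ]
side 0.96 578 35.9
side 0.82 643 0.8
side 0.76 616 46.4
side 0.65 758 42.5
side green_disc 0.42 271.5 292.30645161290323 124 [0.5929 0.0949 0.022 ]
side amber_disc 0.66 226.4452736318408 353.4452736318408 402 [0.5989 0.2372 0.022 ]
['top'] [ 44.86447073 -20.77216496  -0.94956908] 0.13144618834080718
['side'] [ 45.03329797 -20.64309521  -0.8455179 ] 0.04101866251944013
['top', 'side'] [ 44.98252219 -20.77476952  -0.92261875] 0.19279285719267167
```

```bash
python3 -c "
import cv2,numpy as np
a=cv2.imread('pics/fit_top.png');b=cv2.imread('pics/fit_side.png')
cv2.imwrite('pics/fit.png',cv2.resize(np.hstack([a,b]),(800,300)))"
```

```text
(no output)
```

View pics/fit_top.png

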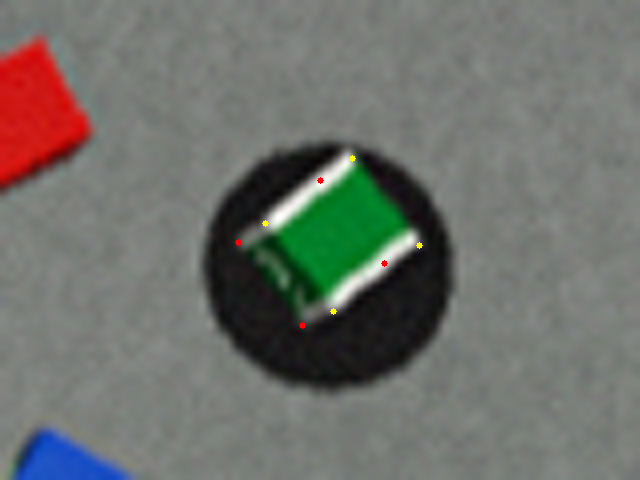

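View pics/fit_side.png

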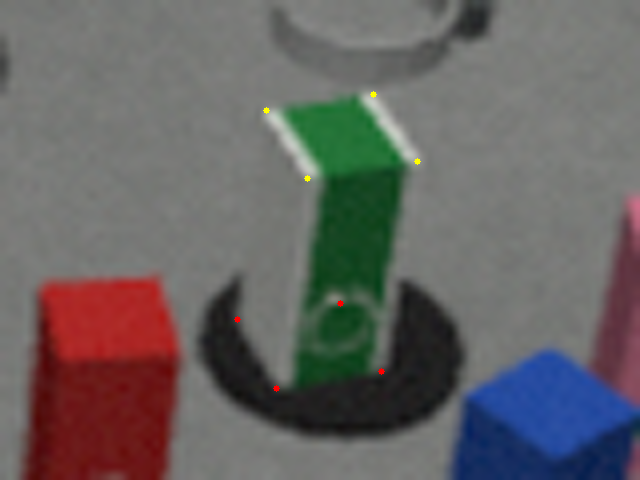

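View pics/meter.png

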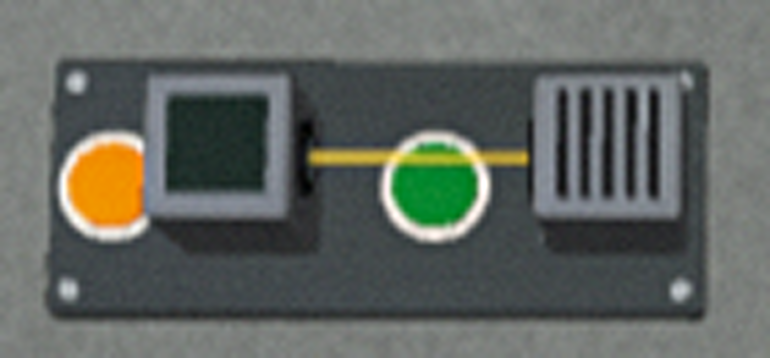

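```bash
python3 - <<'E'
from h import *
p=np.load("top.npy",allow_pickle=True).item(); im=p["image"].astype(int)
R,G,B=im[...,0],im[...,1],im[...,2]
# white strips on the cell
m=((R>150)&(B>150)); m[:,:385]=0;m[:,420:]=0;m[:270]=0;m[305:]=0
n,l=cv2.connectedComponents(m.astype(np.uint8))
for i in range(1,n):
    ys,xs=np.nonzero(l==i)
    if len(xs)<5: continue
    w=np.array([back(p,(x,y),.076)[:2] for x,y in zip(xs,ys)])
    vx,vy,cx,cy=cv2.fitLine(w.astype(np.float32),cv2.DIST_L2,0,.001,.001).ravel()
    print("strip",len(xs),np.arctan2(vy,vx),cx,cy)
# green top
m=((G>R+40)&(G>100)&(B<90)); m[:,:385]=0;m[:,420:]=0;m[:270]=0;m[305:]=0
ys,xs=np.nonzero(m); print("green top",len(xs),back(p,(xs.mean(),ys.mean()),.076))
m=((R>150)&(G>120)&(B<110)); m[:,:243]=0;m[:,292:]=0;m[:205]=0;m[230:]=0
ys,xs=np.nonzero(m); print("beam",len(xs),xs.min(),xs.max())
w=np.array([back(p,(x,y),.08)[:2] for x,y in zip(xs,ys)]); vx,vy,cx,cy=cv2.fitLine(w.astype(np.float32),cv2.DIST_L2,0,.001,.001).ravel()
print(np.arctan2(vy,vx),cx,cy,w.min(0),w.max(0))
# screws at z=.018 (crop 5.5, offset 190,190)
for u,v in((76,82),(68,290),(681,290)): print(back(p,(u/5.5+190-.4,v/5.5+190-.4),.019))
# gap ends of head tops (z=.112)
for u,v in((291,75),(291,217),(533,77),(533,217),(680,217),(147,217)): print("head",back(p,(u/5.5+190-.4,v/5.5+190-.4),.112))
E
```

```text
strip 25 -0.8797394 0.4607661 -0.19794217
strip 21 -0.90531534 0.44048125 -0.2160983
green top 130 [ 0.45098373 -0.20746473  0.076     ]
beam 68 247 285
-1.5669202 0.60062647 0.098665684 [0.59914829 0.05449446] [0.60384047 0.13977314]
[0.6454356  0.25247657 0.019     ]
[0.55510652 0.25241992 0.019     ]
[ 0.55638442 -0.00804403  0.019     ]
head [0.62807095 0.14595146 0.112     ]
head [0.57058139 0.14435581 0.112     ]
head [0.62760803 0.04933193 0.112     ]
head [0.57101095 0.04843714 0.112     ]
head [ 0.5712713 -0.0096962  0.112    ]
head [0.57032521 0.20155942 0.112     ]
```

```bash
cat >> h.py <<'E'
def to(tx,ty,tz,jaw):
    """remaining shift in tool axes (mm) and turn vector (tool axes) for tool down with jaw at angle jaw"""
    from station import ctrl
    from scipy.spatial.transform import Rotation as Ro
    o=ctrl.get_obs(); R=Ro.from_rotvec(o["tool_rot"])
    y=np.array([np.cos(jaw),np.sin(jaw),0]); z=np.array([0,0,-1.]); T=Ro.from_matrix(np.c_[np.cross(y,z),y,z])
    T2=Ro.from_matrix(np.c_[-np.cross(y,z),-y,z])
    a=min(((R.inv()*t).as_rotvec() for t in(T,T2)),key=np.linalg.norm)
    print("t",round(o["t"],2),"pos",o["tool_pos"].round(4),"turn",a.round(3),"shift mm",(R.inv().apply(np.array([tx,ty,tz])-o["tool_pos"])*1000).round(1),"f",o["contact_force"].round(1),"open",round(o["opening"],4),"q",o["q"].round(2))
E
python3 -m crank '[[0,0,0,-29.5,-27,0,-1],[0,0,0,-29.5,-27,0,-1],[0,0,0,-29.5,-27,0,-1],[0,0,0,-29.5,-27,0,-1],[0,0,0,-29.5,-27,0,-1],[0,0,0,-29.5,-27,0,-1],[0,0,0,-29.5,-27,0,-1],[0,0,0,-29.5,-27,0,-1]]' 40
python3 -m crank '[[0,0,0,-29.5,-27,0,-1],[0,0,0,-29.5,-27,0,-1],[0,0,0,-29.5,-27,0,-1],[0,0,0,-29.5,-27,0,-1]]'
python3 -c "
from h import *
to(.4507,-.207,.33,.678)"
```

```text
t: 2.02
tool_pos: [0.3317, 0.3339, 0.4035]
tool_rot: [0.365, 3.12, 0.004]
contact_force: [0.8, 0.8, -0.0]
opening: 0.0858
t: 2.35
tool_pos: [0.4234, 0.1945, 0.4047]
tool_rot: [0.363, 3.116, 0.008]
contact_force: [1.0, 0.4, 0.1]
opening: 0.0855
t 2.35 pos [0.4234 0.1945 0.4047] turn [0.007 0.002 0.661] shift mm [-118.4 -384.9   73.1] f [1.  0.4 0.1] open 0.0855 q [ 0.27 -0.35  1.97  0.    1.51 -1.07]
```

```bash

python3 -m crank '[[0,0,0,-12,-38,0,-1],[0,0,0,-12,-38,0,-1],[0,0,0,-12,-38,0,-1],[0,0,0,-12,-38,0,-1],[0,0,0,-12,-38,0,-1],[0,0,0,-12,-38,0,-1],[0,0,0,-12,-38,0,-1],[0,0,0,-12,-38,0,-1]]'
python3 -m crank '[[0,0,0,-12,-38,0,-1],[0,0,0,-5,-18,0,-1],[0,0,0.11,0,0,0,-1],[0,0,0.11,0,0,0,-1],[0,0,0.11,0,0,0,-1],[0,0,0.11,0,0,0,-1],[0,0,0.11,0,0,0,-1],[0,0,0.11,0,0,0,-1]]'
python3 -c "
from h import *
to(.4507,-.207,.33,.678)"
```

```text
t: 3.02
tool_pos: [0.4469, -0.138, 0.4065]
tool_rot: [0.362, 3.107, 0.008]
contact_force: [1.0, 0.4, 0.6]
opening: 0.0852
t: 3.68
tool_pos: [0.4485, -0.2094, 0.4073]
tool_rot: [1.413, 2.79, 0.011]
contact_force: [0.5, -0.6, 0.4]
opening: 0.0854
t 3.68 pos [ 0.4485 -0.2094  0.4073] turn [ 0.012  0.01  -0.045] shift mm [ 1.4  2.2 77.3] f [ 0.5 -0.6  0.4] open 0.0854 q [-0.59 -0.27  1.91  0.01  1.49 -1.22]
```

```bash

python3 -m crank '[[0.012,0.01,-0.045,1.4,2.2,20,-1],[0,0,0,0,0,30,-1],[0,0,0,0,0,30,-1],[0,0,0,0,0,20,-1],[0,0,0,0,0,0,-1],[0,0,0,0,0,0,-1]]'
python3 - <<'E'
from h import *
from station import eyes
to(.4507,-.207,.21,.678)
ims=[]
for n in("top","side"):
    p=eyes.get_image(n); u,v=proj(p,[[.45,-.207,.08]])[0].astype(int)
    ims.append(cv2.resize(p["image"][v-60:v+60,u-50:u+50],None,fx=4,fy=4,interpolation=cv2.INTER_CUBIC))
cv2.imwrite("pics/pre.png",np.hstack(ims)[:,:,::-1])
E
```

```text
t: 4.18
tool_pos: [0.4508, -0.2078, 0.308]
tool_rot: [1.356, 2.825, -0.002]
contact_force: [-0.4, -0.0, 0.9]
opening: 0.0853
t 4.18 pos [ 0.4508 -0.2078  0.308 ] turn [ 0.003  0.008 -0.002] shift mm [ 1.4  0.2 98. ] f [-0.4 -0.   0.9] open 0.0853 q [-0.58 -0.18  2.    0.    1.31 -1.26]
```

View pics/pre.png

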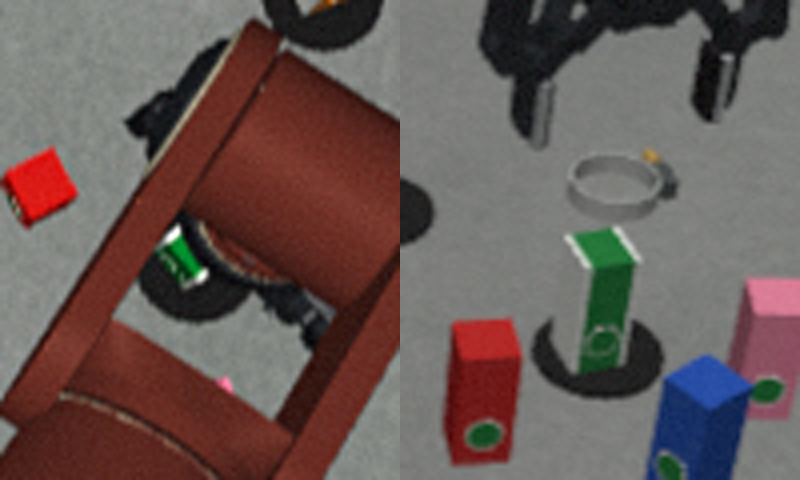

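Side view: the fingers straddle the green cell (600,300 in the crop), facing its two whitish sides, with the ring window facing the camera. Descending.

```bash

python3 -m crank '[[0.003,0.008,-0.002,1.4,0.2,25,-1],[0,0,0,0,0,25,-1],[0,0,0,0,0,25,-1],[0,0,0,0,0,18,-1],[0,0,0,0,0,4,-1],[0,0,0,0,0,0,-1]]'
python3 - <<'E'
from h import *
from station import eyes
to(.4507,-.207,.21,.678)
p=eyes.get_image("side"); u,v=proj(p,[[.45,-.207,.08]])[0].astype(int)
cv2.imwrite("pics/pre2.png",cv2.resize(p["image"][v-60:v+60,u-70:u+70],None,fx=5,fy=5,interpolation=cv2.INTER_CUBIC)[:,:,::-1])
E
```

```text
t: 4.78
tool_pos: [0.4569, -0.2109, 0.2236]
tool_rot: [1.345, 2.809, -0.006]
contact_force: [1.1, -0.4, 0.9]
opening: 0.085
t 4.78 pos [ 0.4569 -0.2109  0.2236] turn [ 0.008  0.026 -0.   ] shift mm [ 7.2 -2.5 13.4] f [ 1.1 -0.4  0.9] open 0.085 q [-0.58 -0.06  2.04 -0.    1.13 -1.26]
```

View pics/pre2.png

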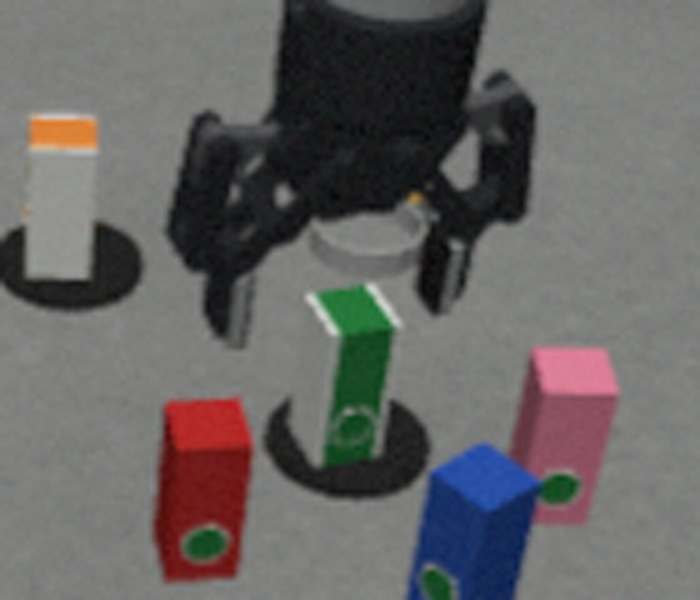

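```bash

python3 -m crank '[[0.008,0.026,0,7,-2.5,0,-1],[0,0,0,0,0,0,-1],[0,0,0,0,0,0,-1]]'
python3 -c "
from h import *
to(.4507,-.207,.21,.678)"
```

```text
t: 5.08
tool_pos: [0.4528, -0.2085, 0.2301]
tool_rot: [1.352, 2.824, -0.002]
contact_force: [0.6, -0.0, -0.4]
opening: 0.0856
t 5.08 pos [ 0.4528 -0.2085  0.2301] turn [ 0.003  0.01  -0.   ] shift mm [ 2.7 -0.8 20.1] f [ 0.6 -0.  -0.4] open 0.0856 q [-0.58 -0.07  2.05  0.    1.16 -1.26]
```

```bash

python3 -m crank '[[0.003,0.012,0,3,-0.8,12,-1],[0.002,0.01,0,2,0,8,-1],[0,0.005,0,1,0,3,-1],[0,0,0,0,0,0,-1]]'
python3 -c "
from h import *
to(.4507,-.207,.21,.678)"
```

```text
t: 5.42
tool_pos: [0.4499, -0.2051, 0.2087]
tool_rot: [-1.352, -2.824, -0.008]
contact_force: [-0.4, 0.2, -0.2]
opening: 0.0855
t 5.42 pos [ 0.4499 -0.2051  0.2087] turn [ 0.    -0.012 -0.   ] shift mm [-2.  -0.5 -1.3] f [-0.4  0.2 -0.2] open 0.0855 q [-0.58 -0.05  2.06  0.    1.14 -1.26]
```

Pose is good (about 2 mm off), so I'm closing gently.

```bash

python3 -m crank '[[0,-0.012,0,-2,-0.5,0,-0.5],[0,0,0,0,0,0,0],[0,0,0,0,0,0,0.1],[0,0,0,0,0,0,0.2],[0,0,0,0,0,0,0.3],[0,0,0,0,0,0,0.4]]' 40
python3 -c "
from h import *
to(.4507,-.207,.21,.678)"
```

```text
t: 5.92
tool_pos: [0.4507, -0.2072, 0.2079]
tool_rot: [1.356, 2.833, -0.001]
contact_force: [-0.1, -0.3, -1.2]
opening: 0.0296
t 5.92 pos [ 0.4507 -0.2072  0.2079] turn [-0.  0. -0.] shift mm [ 0.1  0.1 -2.1] f [-0.1 -0.3 -1.2] open 0.0296 q [-0.58 -0.04  2.06 -0.    1.12 -1.26]
```

```bash

python3 -m crank '[[0,0,0,0,0,0,1],[0,0,0,0,0,0,1],[0,0,0,0,0,0,1],[0,0,0,0,0,-5,1],[0,0,0,0,0,-10,1],[0,0,0,0,0,-12,1],[0,0,0,0,0,-12,1],[0,0,0,0,0,0,1]]' 50
python3 - <<'E'
from h import *
from station import eyes
to(.4507,-.207,.21,.678)
p=eyes.get_image("side"); u,v=proj(p,[[.45,-.207,.08]])[0].astype(int)
cv2.imwrite("pics/grip.png",cv2.resize(p["image"][v-60:v+60,u-70:u+70],None,fx=5,fy=5,interpolation=cv2.INTER_CUBIC)[:,:,::-1])
E
```

```text
t: 6.58
tool_pos: [0.4502, -0.2067, 0.2494]
tool_rot: [-1.356, -2.832, -0.0]
contact_force: [0.8, 0.9, -0.1]
opening: 0.0296
t 6.58 pos [ 0.4502 -0.2067  0.2494] turn [-0.001 -0.002 -0.   ] shift mm [-0.6  0.2 39.4] f [ 0.8  0.9 -0.1] open 0.0296 q [-0.58 -0.11  2.04 -0.    1.21 -1.26]
```

View pics/grip.png

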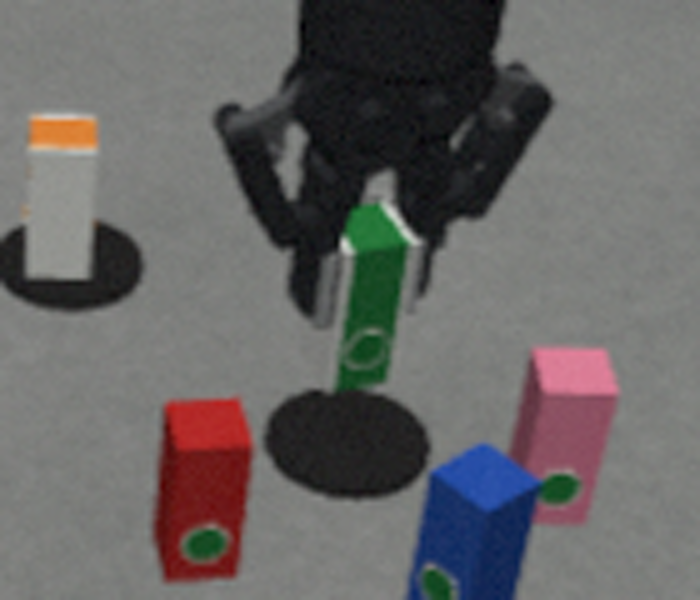

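```bash

python3 -m crank '[[0,0,0,0,0,-25,1],[0,0,0,0,0,-30,1],[0,0,0,0,0,-30,1],[0,0,0,0,0,-15,1],[0,0,0,0,0,0,1],[0,0,0.06,0,0,0,1],[0,0,0.11,0,0,0,1],[0,0,0.11,0,0,0,1]]'
python3 -m crank '[[0,0,0.11,0,0,0,1],[0,0,0.11,0,0,0,1],[0,0,0.08,0,0,0,1],[0,0,0,0,0,0,1],[0,0,0,0,0,0,1]]'
python3 -c "
from h import *
to(.60,.097,.35,0)"
```

```text
t: 7.3
tool_pos: [0.4484, -0.2056, 0.3468]
tool_rot: [-1.745, -2.598, 0.0]
contact_force: [0.1, -0.3, -0.1]
opening: 0.0294
t: 7.72
tool_pos: [0.4466, -0.2045, 0.3377]
tool_rot: [-2.125, -2.282, 0.006]
contact_force: [0.5, -0.2, -0.3]
opening: 0.0301
t 7.72 pos [ 0.4466 -0.2045  0.3377] turn [-0.019 -0.013  0.071] shift mm [289.9 174.2 -11.5] f [ 0.5 -0.2 -0.3] open 0.0301 q [-0.58 -0.22  1.98 -0.    1.4  -0.65]
```

```bash

python3 -m crank '[[-0.019,-0.013,0.071,0,0,-5,1],[0,0,0,0,0,-5,1],[0,0,0,15,8,-3,1],[0,0,0,25,12,0,1],[0,0,0,33,16,0,1],[0,0,0,33,16,0,1],[0,0,0,33,16,0,1],[0,0,0,33,16,0,1]]'
python3 -c "
from h import *
to(.60,.097,.35,0)"
```

```text
t: 8.38
tool_pos: [0.5296, -0.0306, 0.347]
tool_rot: [-2.208, -2.226, 0.007]
contact_force: [0.4, -0.2, -0.3]
opening: 0.0291
t 8.38 pos [ 0.5296 -0.0306  0.347 ] turn [-0.007 -0.001  0.008] shift mm [127.   71.4  -3.4] f [ 0.4 -0.2 -0.3] open 0.0291 q [-0.2  -0.13  1.89 -0.    1.39 -0.21]
```

```bash

python3 -m crank '[[-0.007,-0.001,0.008,33,19,-4,1],[0,0,0,30,17,-3,1],[0,0,0,25,14,0,1],[0,0,0,18,9,0,1],[0,0,0,10,5,0,1],[0,0,0,0,0,0,1],[0,0,0,0,0,0,1]]'
python3 -c "
from h import *
to(.60,.097,.35,0)"
```

```text
t: 8.97
tool_pos: [0.596, 0.0989, 0.3519]
tool_rot: [-2.186, -2.25, 0.004]
contact_force: [-0.3, -0.8, -1.3]
opening: 0.0295
t 8.97 pos [0.596  0.0989 0.3519] turn [-0.005 -0.002  0.029] shift mm [-2.   4.   1.9] f [-0.3 -0.8 -1.3] open 0.0295 q [0.04 0.04 1.71 0.   1.39 0.01]
```

```bash

python3 -m crank '[[-0.005,-0.002,0.029,-2,4,2,1],[0,0,0,0,0,0,1],[0,0,0,0,0,0,1]]'
python3 - <<'E'
from h import *
from station import eyes
to(.60,.097,.262,0)
ims=[]
for n in("top","side"):
    p=eyes.get_image(n); u,v=proj(p,[[.6,.097,.15]])[0].astype(int)
    ims.append(cv2.resize(p["image"][v-60:v+60,u-50:u+50],None,fx=4,fy=4,interpolation=cv2.INTER_CUBIC))
cv2.imwrite("pics/above.png",np.hstack(ims)[:,:,::-1])
E
```

```text
t: 9.22
tool_pos: [0.5995, 0.0939, 0.349]
tool_rot: [2.226, 2.216, -0.004]
contact_force: [0.3, -0.1, -1.8]
opening: 0.0294
t 9.22 pos [0.5995 0.0939 0.349 ] turn [-0.002  0.002 -0.004] shift mm [ 3.2  0.6 87. ] f [ 0.3 -0.1 -1.8] open 0.0294 q [ 0.03  0.05  1.71 -0.    1.38  0.04]
```

View pics/above.png

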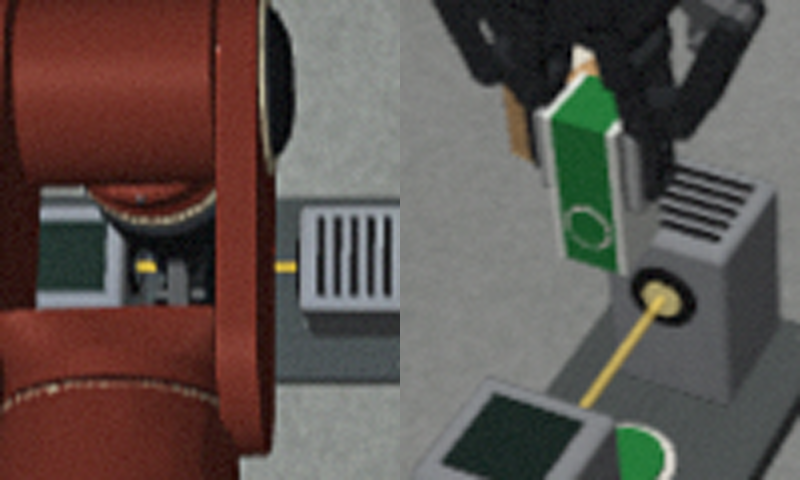

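The cell hangs upright above the gap, and its ring window (587,228 in the crop) faces along the beam. Descending in small rows.

```bash

python3 -m crank '[[0,0,0,3,0.6,8,1],[0,0,0,0,0,10,1],[0,0,0,0,0,10,1],[0,0,0,0,0,8,1],[0,0,0,0,0,0,1],[0,0,0,0,0,0,1]]'
python3 -c "
from h import *
to(.60,.097,.262,0)"
```

```text
t: 9.82
tool_pos: [0.5992, 0.0957, 0.3082]
tool_rot: [-2.228, -2.214, 0.006]
contact_force: [-0.7, 0.1, 0.7]
opening: 0.0295
t 9.82 pos [0.5992 0.0957 0.3082] turn [-0.003  0.002 -0.006] shift mm [ 1.4  0.9 46.2] f [-0.7  0.1  0.7] open 0.0295 q [ 0.04  0.09  1.74 -0.    1.32  0.04]
```

```bash

python3 -m crank '[[-0.003,0.002,-0.006,1.2,0.9,8,1],[0,0,0,0,0,10,1],[0,0,0,0,0,10,1],[0,0,0,0,0,8,1],[0,0,0,0,0,4,1],[0,0,0,0,0,0,1],[0,0,0,0,0,0,1]]'
python3 - <<'E'
from h import *
from station import eyes,spotter
to(.60,.097,.262,0)
p=eyes.get_image("side"); u,v=proj(p,[[.6,.097,.1]])[0].astype(int)
print("green",[(r["centre"],round(r["confidence"],2)) for r in spotter.mark_of("green_mid",p)][:5])
o=np.array([u-50,v-45]);S=8
c=cv2.resize(p["image"][v-45:v+30,u-50:u+50],None,fx=S,fy=S,interpolation=cv2.INTER_CUBIC)[:,:,::-1].copy()
# expected window circle on the clear face toward receiver (+y) if TCP is exact, and cell corners
from station import ctrl
t=ctrl.get_obs()["tool_pos"]; cz=t[2]-.167
a=np.linspace(0,2*np.pi,24)
W=[[t[0]+.01*np.cos(k),t[1]+.015,cz-.015+.01*np.sin(k)] for k in a]
C=[[t[0]+i,t[1]+j,cz+k] for i in(-.015,.015) for j in(-.015,.015) for k in(-.035,.035)]
for q in proj(p,W): cv2.circle(c,tuple(((q-o+.5)*S).astype(int)),2,(0,0,255),-1)
for q in proj(p,C): cv2.circle(c,tuple(((q-o+.5)*S).astype(int)),4,(0,255,255),-1)
cv2.imwrite("pics/in1.png",c)
E
```

```text
t: 10.4
tool_pos: [0.5999, 0.0973, 0.2627]
tool_rot: [-2.22, -2.221, 0.002]
contact_force: [-0.5, -0.6, -1.1]
opening: 0.0294
t 10.4 pos [0.5999 0.0973 0.2627] turn [-0.002 -0.     0.001] shift mm [-0.3  0.1  0.7] f [-0.5 -0.6 -1.1] open 0.0294 q [0.04 0.14 1.77 0.   1.24 0.04]
green [([0.3739, -0.1328, 0.0354], 0.77), ([0.6002, 0.0944, 0.1009], 0.64), ([0.3592, -0.2116, 0.033], 0.62), ([0.482, -0.1164, 0.0334], 0.55)]
```

View pics/in1.png

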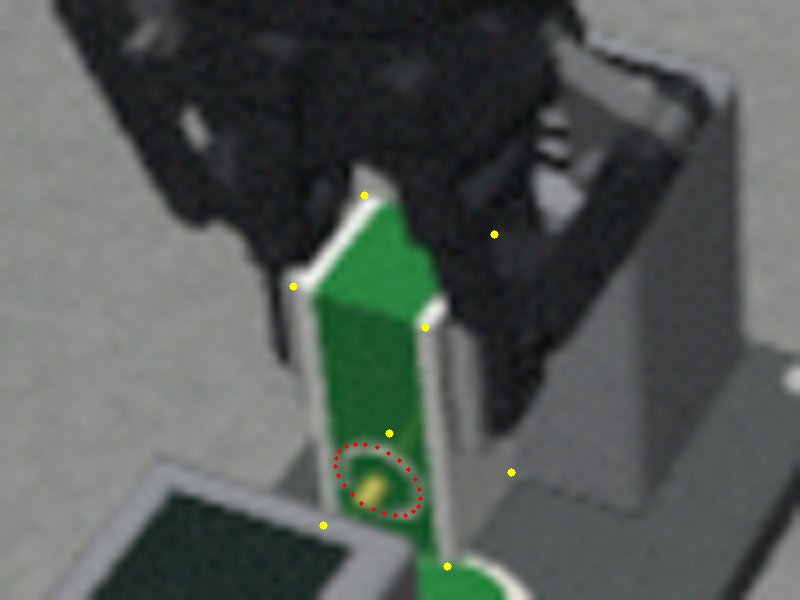

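The predicted ring (red, around 377,480) coincides with the visible ring. The beam spot at (373,489) lies inside it, about 2 mm from centre. Next I'll let it settle and check.

```bash

python3 -m crank '[[0,0,0,0,0,1,1],[0,0,0,0,0,0,1],[0,0,0,0,0,0,1],[0,0,0,0,0,0,1],[0,0,0,0,0,0,1],[0,0,0,0,0,0,1]]'
python3 - <<'E'
from h import *
from station import eyes,spotter,ctrl
to(.60,.097,.262,0)
p=eyes.get_image("side")
for q in("amber_mid","green_mid","carton","clamp_a"): print(q,[(r["centre"],round(r["confidence"],2)) for r in spotter.mark_of(q,p)][:4])
to(.60,.097,.262,0); print(abs(ctrl.get_obs()["dq"]).max())
E
```

```text
t: 11.0
tool_pos: [0.601, 0.0973, 0.2649]
tool_rot: [2.219, 2.221, 0.005]
contact_force: [0.2, -0.3, -0.1]
opening: 0.0295
t 11.0 pos [0.601  0.0973 0.2649] turn [ 0.004 -0.     0.001] shift mm [-0.3 -1.   2.9] f [ 0.2 -0.3 -0.1] open 0.0295 q [0.04 0.14 1.77 0.   1.23 0.04]
amber_mid [([0.611, -0.2844, 0.0393], 0.89), ([0.479, -0.3633, 0.0042], 0.65)]
green_mid [([0.6027, 0.096, 0.1008], 0.93), ([0.3575, -0.2122, 0.0332], 0.93), ([0.4806, -0.1194, 0.035], 0.8), ([0.3709, -0.1328, 0.0351], 0.64)]
carton []
clamp_a [([0.4199, -0.0074, 0.0025], 0.77), ([0.4782, -0.3638, -0.0002], 0.73)]
t 11.25 pos [0.6009 0.0973 0.2647] turn [ 0.003 -0.     0.001] shift mm [-0.3 -0.9  2.6] f [-0.2  1.  -0.5] open 0.0296 q [0.04 0.14 1.77 0.   1.23 0.04]
0.0019006697323898868
```

The height crept up about 3 mm and the spot sits low in the ring, so I'm lowering it a little.

```bash

python3 -m crank '[[0.003,0,0.001,-0.3,-0.9,3.5,1],[0,0,0,0,0,1.5,1]]'
python3 - <<'E'
from h import *
from station import eyes,spotter,ctrl
for i in range(8): p=eyes.get_image("side")
to(.60,.097,.262,0); print(abs(ctrl.get_obs()["dq"]).max())
print([(r["centre"],round(r["confidence"],2)) for r in spotter.mark_of("green_mid",p)][:2])
u,v=proj(p,[[.6,.097,.1]])[0].astype(int)
cv2.imwrite("pics/in2.png",cv2.resize(p["image"][v-45:v+30,u-50:u+50],None,fx=8,fy=8,interpolation=cv2.INTER_CUBIC)[:,:,::-1])
to(.60,.097,.262,0)
E
```

```text
t: 11.42
tool_pos: [0.6, 0.097, 0.2597]
tool_rot: [2.221, 2.221, 0.001]
contact_force: [-0.1, 0.1, -0.6]
opening: 0.0298
t 11.82 pos [0.6004 0.097  0.2605] turn [ 0.002 -0.    -0.   ] shift mm [-0.  -0.4 -1.5] f [ 0.5  0.6 -0.5] open 0.0297 q [0.04 0.14 1.77 0.   1.23 0.04]
0.0023544841886755014
[([0.3743, -0.1314, 0.034], 0.95), ([0.4811, -0.1182, 0.0337], 0.89)]
t 11.87 pos [0.6004 0.097  0.2605] turn [ 0.002 -0.    -0.   ] shift mm [-0.  -0.4 -1.5] f [-0.  -0.8 -1. ] open 0.0295 q [0.04 0.14 1.77 0.   1.23 0.04]
```

View pics/in2.png

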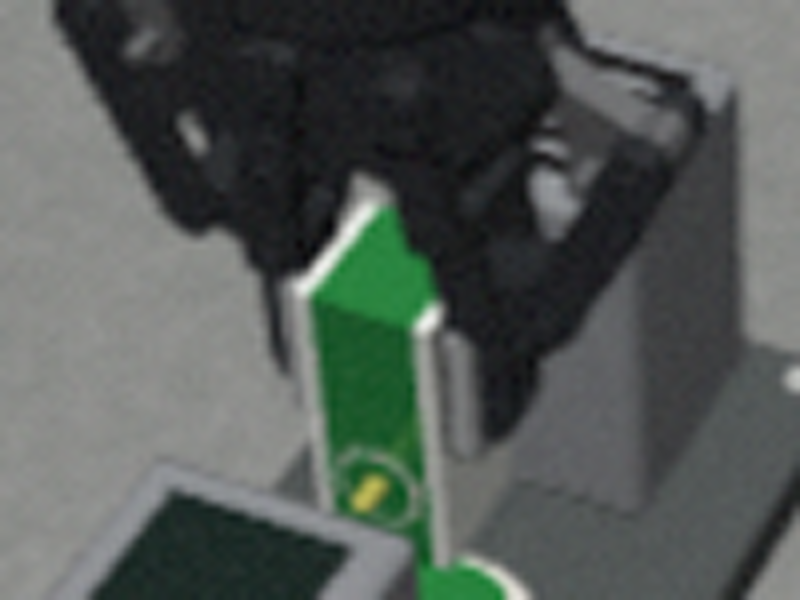

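The beam spot (370,490) now lies within 1–2 mm of the ring's centre (377,488). The arm is still and nothing is touching, so I'm handing in.

```bash
python3 -c "
from station import ctrl
print(ctrl.finish_job())"
```

```text
the job is handed in; nothing more can be done
None
```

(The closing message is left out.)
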